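# Clamp the tool holder and hold the guard at 60 degrees

## Robot

A 7-joint arm with a two-finger parallel gripper is mounted at the origin on the work surface. World frame = base frame: x ahead of the robot, y to its left, z up, the work surface at z = 0. Lengths are in mm, angles in rad, forces in N, time in s.
With the tool pointing down it reaches from about 400 to 850 mm from the base axis. Payload 4.4 kg.
Tool frame: the origin (TCP) lies midway between the tips of the shut fingers; the grasp point (between the pads) lies 19 mm behind it (bot.grip_point_offset is the distance from the TCP to the grasp point, in mm); y points along the fingers, x is the direction in which the jaws open and shut, and the axes are right-handed (so a half turn about y gives the same grasp; the last joint's range is limited). The gripper opens to 94 mm and grips with 3 to 60 N. Pads are 16 mm wide; open, the fingers measure 119 mm over their backs; the gripper's body (75 mm by 177 mm) begins 78 mm behind the grasp point.
Start: joints at [-0.066, 0.628, 0.038, 1.517, -0.027, 0.996, -0.02], TCP at [650.014, 0.029, 168.278] pointing down, gripper open.
Joint ranges: [-3.06, 3.06], [-0.37, 2.12], [-1.25, 1.32], [0.18, 2.47], [-1.1, 4.24], [0.23, 1.98], [-2.94, 2.94]. Speed limits (rad/s): [2.57, 2.57, 3.14, 3.14, 3.14, 3.14, 3.14].

## Interface

Orientations are given as [roll, pitch, yaw] about the fixed x, y, z axes, in that order (R = Rz(yaw) Ry(pitch) Rx(roll)).
In Python, from bench import bot, planner, imaging, status gives the robot as it stands. Calls block until the motion is done:
- bot.move_to(position, orientation): joint-space move of the TCP to a pose.
- bot.move_straight(position, max_speed=150, rotation=None, until_force=None): straight line of the TCP; rotation=None keeps the orientation; max_speed is the mean speed in mm/s. With until_force (N) it stops when the force on the tool has changed by that much, and returns True; else False.
- bot.goto_joints(angles): joint-space move.
- bot.grip(opening): finger opening in mm; the grip force is fixed at half the most; returns when the fingers have stopped.
- bot.hold(seconds).
- planner.solve_ik(position, orientation): joint angles nearest the present ones, or None.
- imaging.get_image(name): name is "scene" or "side" or "wrist"; returns (picture, depth): 384x512x3 uint8, red, green, blue; 384x512 float32, mm along the optical axis (not along the pixel's ray), 0 where there is no reading.
- imaging.camera_info(name): a dict with "K" (3x3 intrinsics, pixels), "extrinsics" (4x4, takes a point from world to camera coordinates). Camera axes: x right, y down, z forward; pixel columns grow to the right and rows downward; lengths in mm; the calibration is good to about 2 mm. A picture is of the moment at which its call begins: read the wrist's pose just before it. camera_info takes no time and is no camera call; for the wrist camera it gives the pose at the moment of the call.
A pose or a line that the arm cannot do raises bot.Unreachable and nothing moves.
- bot.sign_off(): hands the job in, once; it reports no verdict.
Readings, each from a call of its own:
- status.get_t(): time.
- status.get_q(): joint angles.
- status.get_joint_vel(): joint speeds.
- status.get_joint_torque(): joint torques, N m.
- status.get_position(): TCP position.
- status.get_tcp_rot(): TCP orientation.
- status.get_contact_force(): force on the tool from outside, world axes, zero at the start.
- status.get_ft_torque(): the same for the moment, N m.
- status.get_grip_width(): finger opening in mm.
Only numpy, scipy, OpenCV 4.12 (cv2) and the standard library are available. Lean on these libraries where they do the work, as an engineer would, in place of code of your own. Each camera call takes 0.05 s, during which the arm holds its last target.

## Task

On the tool-assembly fixture, first press the red clamp lever down until it snaps over and stays down by itself. Then lift the sprung clear guard by its black grab bar and hold it open at 60 degrees (red pointer at the green mark of the quadrant) so that a colleague can reach the tool holder. Finish still holding the guard there, with the lever left down and nothing else on the table disturbed.

Things in the scene. Friction and masses are not known exactly. Their poses are not given: they have to be found in the camera images.
- fixture: grey block fixed to the table, 200 (x) x 180 (y) x 60 mm high, with a round pocket in its top; origin at the centre of its underside, z up, +x towards the hinge side, -x is the front (grab bar side). On the outer side walls near the hinge is a quadrant of small white ticks every 10 degrees, the one at 60 degrees being longer and green. It carries the guard.
- hood: the guard: clear hood, yellow frame, open below, 180 (x) x 160 (y) x 85 mm high, walls 5 mm, about 0.35 kg, standing on the fixture when shut. Origin on the hinge line (far lower edge, middle of the width), axes as the fixture's when shut: it spans x = -180 to 0, z = 0 to 85 mm. A red pointer on each side wall shows the angle on the quadrant.
- grab_bar (a point): middle of the axis of the black round grab bar, 12 mm thick, 110 mm long along y, on a stem at each end, in front of the hood's front wall: axis 50 mm clear of the wall, 230 mm from the hinge line in x and 55 mm above it (30 mm below the hood's top) when shut; turns with the hood
- guard_hinge (a point): middle of the guard's hinge line, fixed on the fixture (88 mm behind its centre, 62 mm above the table); the hinge runs along its y axis
- guard (a joint): opening angle of the guard, 0 shut, 1.047 = 60 degrees, stop at 1.6; opening lifts the bar up and over towards the fixture's +x. A spring shuts it from every angle (about 3 N at the bar to lift it when shut, 2 N at 60 degrees); it does not stay open by itself
- clamp_unit: dark turquoise block 110 x 55 x 50 mm high fixed to the table beside the fixture, at its left or right (the nut stand has the other side), turned as the fixture; origin on its underside, 35 mm towards -x from the block's middle; carries the lever between two steel cheeks
- lever_pivot (a point): the lever's pivot, 50 mm in +x from the clamp unit's origin and 82 mm above the table, fixed; the lever turns about its y axis
- lever_pad (a point): centre of the upper face of the red pad at the lever's free end (pad 40 long x 34 wide x 14 mm thick), 125 mm from the pivot along the lever and 9 mm above its middle line; the lever points to the unit's -x and, at the start, up by 0.55 rad
- clamp_lever (a joint): lever angle, 0 up (start), 0.6 fully down (lever then 0.05 rad below level, pad top about 85 mm above the table). Its spring pushes it up until 0.42 (about 4 N at the pad at first, less further down); past 0.42 the detent spring pulls it on to 0.6 and keeps it there
- nut_stand: low turquoise block 110 x 55 x 30 mm, fixed, with two steel clamping nuts on it, 52 mm high in all; bystander; origin as the clamp unit's
- tool_holder: steel tool holder seated in the fixture's pocket under the guard, flange 62 mm across, top 122 mm above the table; loose, stays where it is; origin at the lower end of its taper shank
- face_mill: loose cutter disc, 100 mm across, 40 mm high; bystander; origin at its underside's centre
- spare_chuck: loose upright steel chuck, 62 mm across, 110 mm high; bystander; origin at its underside's centre
- collet_nut: loose steel ring, 50 mm across, 22 mm high; bystander; origin at its underside's centre
- insert_tray: loose blue divided tray, 100 x 140 x 35 mm; bystander; origin at its underside's centre
- spanner: loose spanner lying flat; bystander; origin at its underside's middle
- oil_can: loose red can, 60 mm across, 120 mm high; bystander; origin at its underside's centre
Things that resemble listed ones, but are neither listed nor needed, are in the scene too. Of the things like the clamp_unit, leave any that is blue or purple; of the rest the smaller one is meant.

How it is judged:
By the outcome, as a careful person would: the job done as asked, in the order asked, and still so for the second after the job is handed in, while the arm keeps its last pose, push and grip.
It also fails if it takes over 64 s, if anything falls off the work surface, if the arm or the gripper's body presses on something with over 40 N, if the wrist force passes 120 N, or if a joint passes its speed limit or range.

## Working session

There is one attempt and no reset: what is moved stays moved. The work goes in short steps, each a Python script; the robot and the scene stay as the last script left them, time stands still between calls to the robot, and variables do not carry over. Pictures are saved under pics/ and viewed, and the job is handed in when it is done.

```bash
ls; mkdir -p pics
python3 - <<'E'
from bench import bot, planner, imaging, status
import cv2, numpy as np
for n in ["scene","side","wrist"]:
    im,d=imaging.get_image(n); ci=imaging.camera_info(n)
    cv2.imwrite(f"pics/{n}0.png",cv2.cvtColor(im,cv2.COLOR_RGB2BGR)); np.savez(f"{n}0.npz",im=im,d=d,K=ci["K"],E=ci["extrinsics"])
    print(n,np.round(ci["K"],1).tolist(),np.round(ci["extrinsics"],3).tolist())
print(status.get_t(),status.get_position(),status.get_tcp_rot(),bot.grip_point_offset,status.get_contact_force())
E
```

```text
pics
scene [[451.5, 0.0, 254.6], [0.0, 451.5, 193.9], [0.0, 0.0, 1.0]] [[-0.148, 0.989, 0.018, 100.573], [0.736, 0.123, -0.666, -283.594], [-0.661, -0.085, -0.746, 2173.193], [0.0, 0.0, 0.0, 1.0]]
side [[408.3, 0.0, 259.3], [0.0, 408.3, 196.6], [0.0, 0.0, 1.0]] [[0.667, -0.745, -0.017, -327.82], [-0.446, -0.381, -0.81, 284.934], [0.597, 0.548, -0.586, 1087.667], [0.0, 0.0, 0.0, 1.0]]
wrist [[283.2, 0.0, 262.1], [0.0, 283.2, 196.2], [0.0, 0.0, 1.0]] [[1.0, -0.001, -0.001, -648.397], [-0.0, -0.967, 0.256, -26.208], [-0.001, -0.256, -0.967, 389.769], [0.0, 0.0, 0.0, 1.0]]
0.15 [6.49465347e+02 2.76777554e-02 1.67598754e+02] [-1.57081160e+00  1.39298473e-03  1.40897534e-06] 18.8 [-0.42471612  1.34238703  0.4565272 ]
```

View images.

View pics/scene0.png

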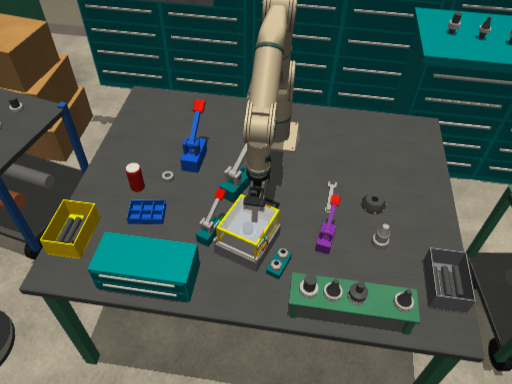

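View pics/side0.png

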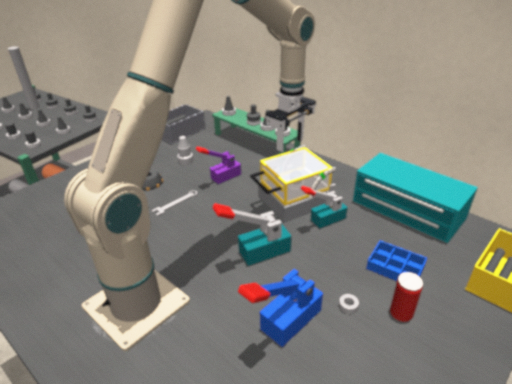

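View pics/wrist0.png

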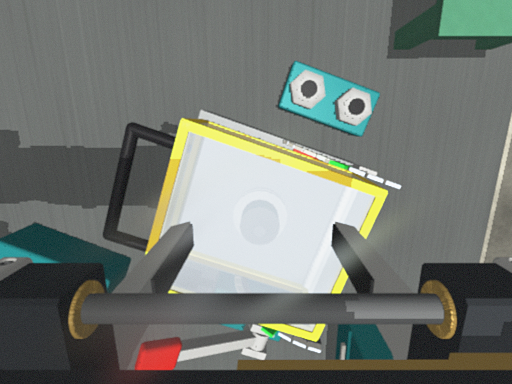

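```bash
cat > h.py <<'E'
import numpy as np, cv2
def load(n):
    z=np.load(n+".npz"); return z["im"],z["d"],z["K"],z["E"]
def ray(K,E,u,v):
    R=E[:3,:3];t=E[:3,3]; c=-R.T@t
    return c,R.T@np.linalg.solve(K,[u,v,1.])
def plane(K,E,u,v,z):
    c,d=ray(K,E,u,v); return c+d*(z-c[2])/d[2]
def dep(K,E,u,v,dm):
    c,d=ray(K,E,u,v); return c+d*dm[int(v),int(u)]
def proj(K,E,p):
    q=E[:3,:3]@np.asarray(p,float)+E[:3,3]; q=K@q; return q[:2]/q[2]
def tri(a,b):
    A=[];B=[]
    M=np.zeros((3,3));y=np.zeros(3)
    for K,E,u,v in (a,b):
        c,d=ray(K,E,u,v);d/=np.linalg.norm(d);P=np.eye(3)-np.outer(d,d);M+=P;y+=P@c
    p=np.linalg.solve(M,y)
    return p,[np.linalg.norm((np.eye(3)-np.outer(d/np.linalg.norm(d),d/np.linalg.norm(d)))@(p-c)) for c,d in (ray(*a),ray(*b))]
E
python3 - <<'E'
from h import *
im,d,K,E=load("wrist0")
for nm,u,v,z in [("bar end",133,127,117),("bar end2",108,235,117),("yTL",183,122,147),("yTR",386,190,147),("yBR",322,338,147)]:
    print(nm,plane(K,E,u,v,z).round(0),dep(K,E,u,v,d).round(0))
for u,v in [(310,88),(356,105),(160,355),(295,63),(379,95),(365,135),(280,107)]: print(u,v,dep(K,E,u,v,d).round(0))
for n in ["side0","scene0"]:
    im,d,K,E=load(n)
    hsv=cv2.cvtColor(im,cv2.COLOR_RGB2HSV)
    m=((hsv[...,0]<6)|(hsv[...,0]>174))&(hsv[...,1]>180)&(hsv[...,2]>100)
    k,l,s,c=cv2.connectedComponentsWithStats(m.astype(np.uint8))
    for i in range(1,k):
        if s[i,4]>15: print(n,s[i],c[i].round(1),dep(K,E,*c[i],d).round(0))
E
```

```text
bar end [531.  69. 117.] [532.  69. 120.]
bar end2 [493. -37. 117.] [496. -35. 121.]
yTL [585.  73. 147.] [585.  73. 146.]
yTR [755.  17. 147.] [755.  17. 146.]
yBR [ 708. -134.  147.] [ 745. -265.   -1.]
310 88 [701. 109.  54.]
356 105 [753.  91.  52.]
160 355 [ 549. -146.  156.]
295 63 [686. 138.  29.]
379 95 [787. 104.  28.]
365 135 [785.  56.  -2.]
280 107 [670.  90.  27.]
side0 [197 148  11   5  36] [202.  149.9] [493. 268. 157.]
side0 [302 187  12   8  49] [307.4 190.1] [ 527. -164.  163.]
side0 [213 204  21  14 182] [222.9 210.7] [254. -90. 209.]
side0 [239 283  30  19 376] [253.2 292.2] [  94. -344.  224.]
side0 [393 285  27  36 585] [404.8 304. ] [ 408. -551.   64.]
scene0 [193  99  12  13 121] [198.5 105.1] [ 111. -336.  216.]
scene0 [126 170  14   5  22] [132.1 172.8] [ 461. -537.  113.]
scene0 [215 188  11  12  85] [219.7 193.4] [ 547. -156.  153.]
scene0 [331 195  10  11  80] [335.2 199.8] [505. 279. 151.]
```

Run:
```python
from bench import bot, planner, imaging, status
import cv2, numpy as np
bot.move_straight([600,-90,320])
print(status.get_t())
ci=imaging.camera_info("wrist");im,d=imaging.get_image("wrist")
cv2.imwrite("pics/w1.png",cv2.cvtColor(im,cv2.COLOR_RGB2BGR)); np.savez("w1.npz",im=im,d=d,K=ci["K"],E=ci["extrinsics"])
im,d=imaging.get_image("scene");ci=imaging.camera_info("scene")
cv2.imwrite("pics/s1.png",cv2.resize(cv2.cvtColor(im,cv2.COLOR_RGB2BGR)[130:290,150:350],None,fx=4,fy=3.75,interpolation=cv2.INTER_CUBIC))
print(status.get_t())
```

```text
1.525
1.625
```

View pics/w1.png

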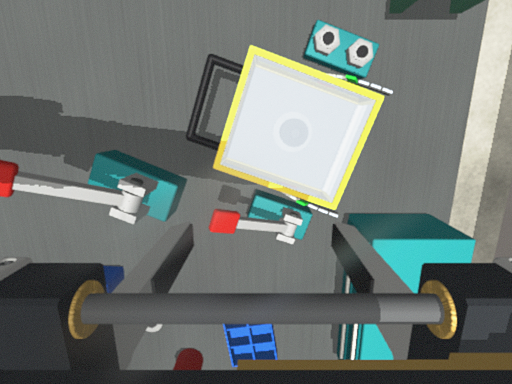

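View pics/s1.png

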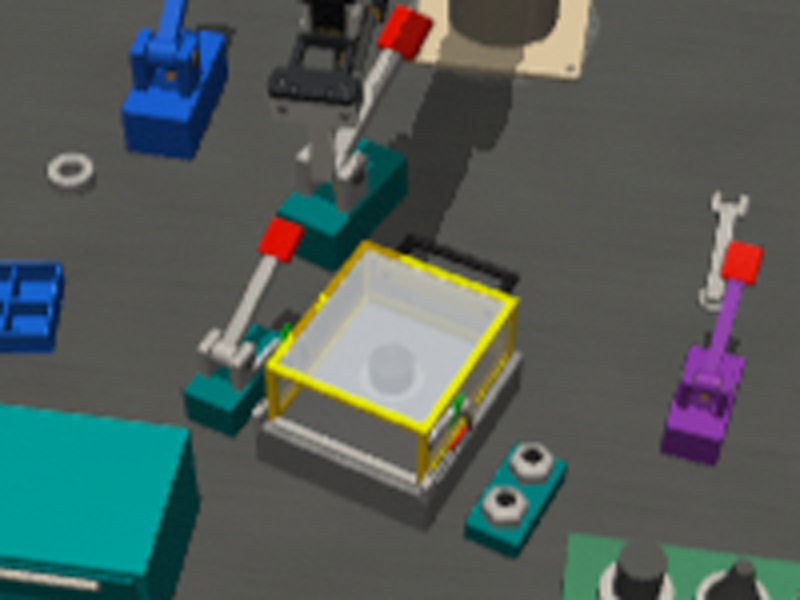

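The wrist picture shows the hood's top frame with its four corners near (250,46), (383,97), (335,208) and (215,165). The bar runs from (213,57) to (190,138). The small unit's red pad is at (224,221), with its pivot near (289,225). The larger turquoise unit on the left is the decoy. I'll refine these points with masks.

Run:
```python
from h import *
im,d,K,E=load("w1")
hsv=cv2.cvtColor(im,cv2.COLOR_RGB2HSV)
m=((hsv[...,0]>22)&(hsv[...,0]<34)&(hsv[...,1]>150)&(hsv[...,2]>100)).astype(np.uint8)
m[250:]=0
cs,_=cv2.findContours(m,cv2.RETR_EXTERNAL,cv2.CHAIN_APPROX_NONE)
pts=np.vstack(cs)[:,0]
P=np.array([plane(K,E,u,v,147) for u,v in pts])
# only pixels whose depth says top
Z=np.array([dep(K,E,u,v,d)[2] for u,v in pts])
S=P[np.abs(Z-147)<8]
r=cv2.minAreaRect(S[:,:2].astype(np.float32)); print("hood top",r, len(S))
# bar: dark pixels with z ~117+-
H,W=d.shape
uu,vv=np.meshgrid(np.arange(W),np.arange(H))
R=E[:3,:3];t=E[:3,3]
pc=np.stack([uu,vv,np.ones_like(uu)],-1).reshape(-1,3)@np.linalg.inv(K).T
Pw=((pc*d.reshape(-1,1)-t)@R).reshape(H,W,3)
mb=(im.max(-1)<60)&(abs(Pw[...,2]-118)<12)&(vv<160)&(uu<260)&(uu>170)
B=Pw[mb]; print("bar",len(B),B[:,2].max(),np.median(B[:,2]))
r=cv2.minAreaRect(B[:,:2].astype(np.float32)); print(r)
np.savez("pw1.npz",Pw=Pw)
mr=((hsv[...,0]<6)|(hsv[...,0]>174))&(hsv[...,1]>170)&(vv>200)&(vv<245)&(uu>195)&(uu<250)
Q=Pw[mr]; print("pad",len(Q),Q.min(0),Q.max(0)); print(cv2.minAreaRect(Q[:,:2].astype(np.float32)))
top=mr&(hsv[...,2]>np.median(hsv[...,2][mr])-15)
A=np.c_[Q,np.ones(len(Q))]
c,res,_,_=np.linalg.lstsq(np.c_[Q[:,:2],np.ones(len(Q))],Q[:,2],rcond=None); print("pad plane",c,Q.mean(0))
# clamp block top z 50 turquoise
mt=(hsv[...,0]>80)&(hsv[...,0]<100)&(hsv[...,1]>120)&(abs(Pw[...,2]-50)<3)&(uu>190)&(uu<330)&(vv>150)&(vv<260)
T=Pw[mt];print("clamp top",len(T),cv2.minAreaRect(T[:,:2].astype(np.float32)))
mn=(hsv[...,0]>80)&(hsv[...,0]<100)&(hsv[...,1]>120)&(abs(Pw[...,2]-30)<3)&(vv<120)&(uu>280)
T=Pw[mn];print("nut top",len(T),cv2.minAreaRect(T[:,:2].astype(np.float32)))
mdt=(hsv[...,0]>80)&(hsv[...,0]<100)&(hsv[...,1]>120)&(uu>80)&(uu<190)&(vv>150)&(vv<230)&(Pw[...,2]>45)
T=Pw[mdt];print("decoy",len(T),np.median(T[:,2]),cv2.minAreaRect(T[:,:2].astype(np.float32)))
```

```text
hood top ((643.69189453125, -30.344818115234375), (163.14031982421875, 181.75177001953125), 70.30709075927734) 581
bar 837 122.98617436471415 119.94969245174465
((529.00830078125, 8.811927795410156), (121.27226257324219, 48.40544509887695), 70.99372100830078)
pad 498 [ 523.22265367 -172.79754074  142.21184419] [599.1408619  -15.39985212 534.2145995 ]
((571.10498046875, -93.11972045898438), (164.96600341796875, 34.970542907714844), 66.8405532836914)
pad plane [-2.75581470e-01  1.05480437e+00  4.67939651e+02] [ 545.28895017 -153.35285926  155.91085444]
clamp top 845 ((629.7318725585938, -182.71922302246094), (52.06258010864258, 107.9795913696289), 69.10293579101562)
nut top 1088 ((727.5995483398438, 98.22543334960938), (54.61317825317383, 107.72019958496094), 70.73593139648438)
decoy 2137 64.52769101140727 ((458.85235595703125, -108.8162841796875), (310.06109619140625, 132.25782775878906), 10.558284759521484)
```

```bash
cat > geo.py <<'E'
import numpy as np
yaw=np.radians(-19.6)
u=np.array([np.cos(yaw),np.sin(yaw),0]); v=np.array([-np.sin(yaw),np.cos(yaw),0]); k=np.array([0,0,1.])
hoodc=np.array([643.7,-30.3,0]); hinge=hoodc+90*u+62*k
clc=np.array([629.7,-182.7,0]); pivot=clc+15*u+82*k
def pad(a): return pivot+125*(-np.cos(a)*u+np.sin(a)*k)+9*(np.sin(a)*u+np.cos(a)*k)
def bar(th):
    x,z=-230.,55.
    return hinge+(x*np.cos(th)+z*np.sin(th))*u+(-x*np.sin(th)+z*np.cos(th))*k
E
python3 - <<'E'
from geo import *; from h import *
from bench import planner,status
im,d,K,E=load("w1"); Pw=np.load("pw1.npz")["Pw"]
print("hinge",hinge,"pivot",pivot,"pad",pad(.55),pad(-.05),"bar",bar(0),bar(np.pi/3))
for p in (pad(.55),bar(0),bar(0)+55*v,bar(0)-55*v,pivot): print(proj(K,E,p).round())
D=Pw[150:230,0:190].reshape(-1,3); D=D[(D[:,2]>70)]; print("decoy hi",D.max(0),D.min(0)); 
for x in range(200,520,40):
    s=D[abs(D[:,0]-x)<20]; print(x,len(s),s[:,2].max() if len(s) else None)
for y in (yaw+np.pi/2,yaw-np.pi/2): print(planner.solve_ik(pad(.55)+20*k,[-np.pi/2,0,y]),planner.solve_ik(pad(-.05),[-np.pi/2,0,y]))
for th in np.linspace(0,np.pi/3,4): print(planner.solve_ik(bar(th)-19*k,[-np.pi/2,0,yaw]))
E
```

```text
hinge [728.48517075 -60.49064128  62.        ] pivot [ 643.83086179 -187.73177355   82.        ] pad [ 547.87158943 -153.56221366  155.00862431] [ 525.79709677 -145.7018404    84.74135618] bar [511.81195661  16.66321977 117.        ] [665.02007641 -37.89173772 288.68584287]
[226. 222.]
[200.  98.]
[211.  57.]
[189. 135.]
[289. 226.]
decoy hi [599.1408619  -15.39985212 534.2145995 ] [ 271.9542949  -170.32057039   70.08747389]
200 0 None
240 0 None
280 846 198.55459364315726
320 845 182.85501298072688
360 777 155.78779111612224
400 1253 130.39126137008367
440 87 121.41668020614432
480 0 None
[ 0.36461443  0.50941778 -0.21271768  1.73655105  0.13083522  0.90943598
  1.32630901] [ 0.34681691  0.59661826 -0.19254409  1.89002703  0.1737963   0.67096521
  1.27897601]
[-0.08413764  0.5429536   0.47773687  1.74986906 -0.30265397  0.92230521
 -1.39336423] [-0.04760824  0.62709121  0.40955118  1.90158652 -0.37649299  0.68869245
 -1.32621453]
[-0.1424829   0.5340525   0.08024785  1.97300959 -0.06865094  0.63706902
 -0.36024035]
[-0.12867824  0.4693703   0.09724738  1.8147877  -0.05797528  0.86017399
 -0.34613453]
[-0.09546323  0.48733769  0.11023212  1.59249584 -0.05892166  1.06501023
 -0.31148957]
[-0.0519224   0.57673108  0.12009148  1.32665896 -0.06907398  1.24223164
 -0.27087551]
```

Run:
```python
from geo import *
from bench import bot, planner, imaging, status
import cv2
bot.grip(0)
o=[-np.pi/2,0,yaw+np.pi/2]
bot.move_to(pad(.55)+60*k,o)
print(status.get_t(),status.get_position(),status.get_contact_force())
bot.move_straight(pad(.55)+14*k,max_speed=100)
print(status.get_contact_force())
for a in (.55,.43,.31,.19,.07,-.05):
    s=bot.move_straight(pad(a)-(1*k if a<0 else 0),max_speed=60,until_force=15)
    print(a,s,status.get_t(),status.get_position().round(1),status.get_contact_force().round(1))
im,d=imaging.get_image("wrist");cv2.imwrite("pics/w2.png",cv2.cvtColor(im,cv2.COLOR_RGB2BGR))
```

```text
4.1583 [ 548.43120463 -153.40751127  215.38096736] [ 0.41855282 -0.24043218  0.0270534 ]
[ 0.21891315  0.15544843 -0.36695129]
0.55 False 5.15 [ 547.6 -153.5  154.7] [ 0.7 -0.  -0.4]
0.43 False 5.55 [ 539.8 -150.7  142. ] [0.7 0.9 0.1]
0.31 False 5.95 [ 534.1 -148.6  128.6] [1.  0.8 1.1]
0.19 False 6.35 [ 528.1 -146.6  114.3] [-4.4  0.9  5.2]
0.07 False 6.75 [ 527.8 -146.4   99.9] [-0.7  0.3  2.1]
-0.05 False 7.1667 [ 525.5 -145.6   83.1] [ 0.3  0.1 -0.2]
```

View pics/w2.png

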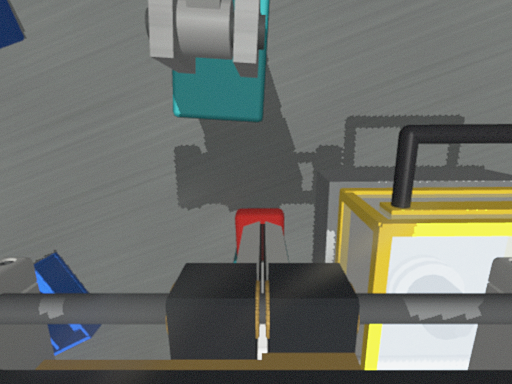

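Run:
```python
from geo import *
from bench import bot, planner, imaging, status
import cv2
p=pad(-.05)
print(bot.move_straight(p-7*k,max_speed=25,until_force=10),status.get_position(),status.get_contact_force())
bot.move_straight(p+90*k,max_speed=150)
bot.hold(0.3)
for n in ("wrist","side","scene"):
    ci=imaging.camera_info(n);im,d=imaging.get_image(n);np.savez(n+"3.npz",im=im,d=d,K=ci["K"],E=ci["extrinsics"])
    if n!="wrist":
        c=im[130:260,230:400] if n=="side" else im[150:270,170:310]
        im=cv2.resize(c,None,fx=4,fy=4,interpolation=cv2.INTER_CUBIC)
    cv2.imwrite(f"pics/{n}3.png",cv2.cvtColor(im,cv2.COLOR_RGB2BGR))
print(status.get_t())
from h import *
im,d,K,E=load("wrist3")
hsv=cv2.cvtColor(im,cv2.COLOR_RGB2HSV)
m=((hsv[...,0]<6)|(hsv[...,0]>174))&(hsv[...,1]>170)
k_,l,s,c=cv2.connectedComponentsWithStats(m.astype(np.uint8))
for i in range(1,k_):
    if s[i,4]>60: print(s[i],c[i],dep(K,E,*c[i],d).round(1),plane(K,E,*c[i],85).round(1),p.round(1))
```

```text
False [ 525.72618087 -145.63679164   77.58514733] [-0.13928971 -0.04381997 -0.45520429]
8.8583
[246 174  29  34 931] [260.47046187 190.29752954] [ 523.6 -147.5   84.3] [ 523.5 -147.5   85. ] [ 525.8 -145.7   84.7]
```

View pics/wrist3.png

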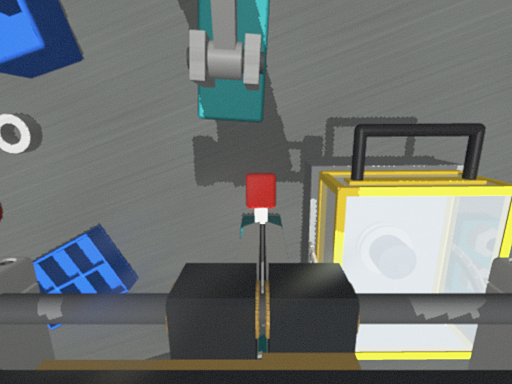

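View pics/side3.png

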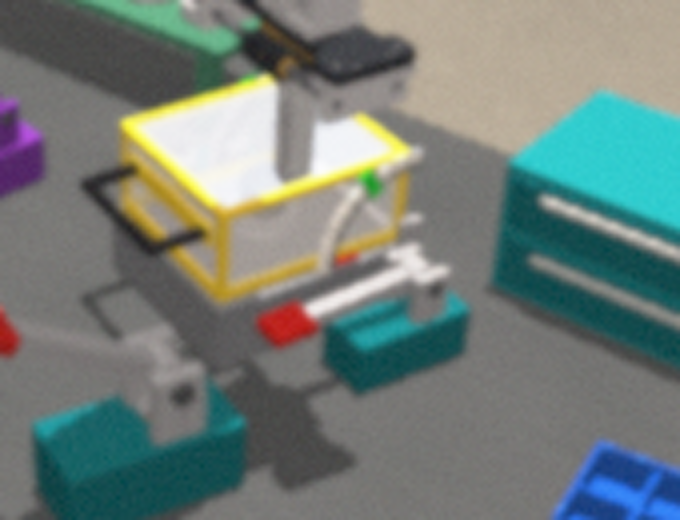

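Run:
```python
from geo import *; from h import *
from bench import status
p=status.get_position(); print(p,status.get_tcp_rot(),status.get_grip_width())
for n in ("wrist3","side3"):
    im,d,K,E=load(n); print(n,proj(K,E,p),proj(K,E,p+19*k),proj(K,E,pad(-.05)),proj(K,E,pad(.55)))
im,d,K,E=load("side3"); print((proj(K,E,p)-[230,130])*4)
```

```text
[ 525.66449667 -145.65688005  174.44119276] [-1.57025987e+00  3.34071664e-05  1.22875906e+00] 0.38552495030605893
wrist3 [262.91671874 218.30660067] [262.99468421 226.84194957] [262.67395699 191.64046674] [262.85133304 236.20150831]
side3 [302.30863395 184.84612188] [302.5956462  179.53533245] [301.05881022 208.64965694] [308.53075229 187.95733719]
[289.23453581 219.38448753]
```

View pics/scene3.png

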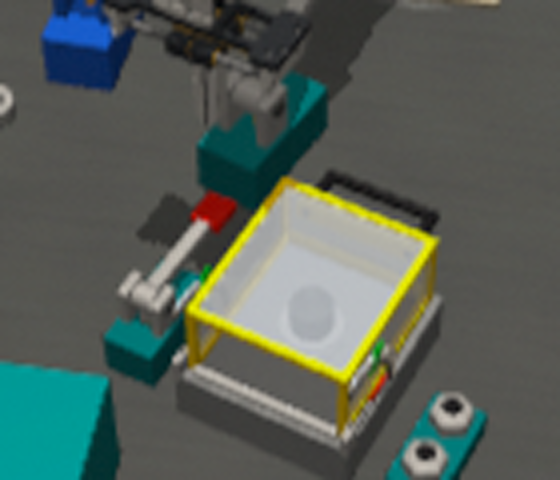

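Run:
```python
from geo import *; from h import *
im,d,K,E=load("wrist0")
t=np.array([649.5,0,167.6])
print("proj tip open L/R, offset19", [proj(K,E,t+[s*47,0,z]).round() for s in(-1,1) for z in (0,19,40)])
for u_,v_ in [(188,228),(186,235),(180,245),(338,228),(345,240),(170,265)]: print(u_,v_,dep(K,E,u_,v_,d).round(1))
im,d,K,E=load("wrist3")
for v_ in (205,212,218,224,230,238,246,255): print(v_,[dep(K,E,x,v_,d).round(0).tolist() for x in (258,262,266)])
im,d,K,E=load("side3")
for v_ in range(160,196,3): print(v_,[dep(K,E,x,v_,d).round(0).tolist() for x in (301,304)])
```

```text
proj tip open L/R, offset19 [array([205., 217.]), array([199., 225.]), array([193., 236.]), array([322., 217.]), array([327., 225.]), array([334., 236.])]
188 228 [600.8   7.2 211.1]
186 235 [601.8   6.2 220.2]
180 245 [602.3   6.3 235.1]
338 228 [697.4   7.6 212.2]
345 240 [696.7   7.4 230.6]
170 265 [601.8   3.1 252.2]
205 [[539.0, -156.0, 84.0], [540.0, -152.0, 85.0], [542.0, -147.0, 84.0]]
212 [[547.0, -159.0, 82.0], [548.0, -155.0, 83.0], [550.0, -150.0, 82.0]]
218 [[553.0, -161.0, 83.0], [555.0, -157.0, 83.0], [557.0, -153.0, 82.0]]
224 [[515.0, -145.0, 215.0], [517.0, -143.0, 211.0], [517.0, -140.0, 215.0]]
230 [[515.0, -145.0, 226.0], [517.0, -143.0, 221.0], [517.0, -141.0, 224.0]]
238 [[515.0, -145.0, 239.0], [517.0, -143.0, 234.0], [517.0, -141.0, 238.0]]
246 [[515.0, -145.0, 249.0], [517.0, -143.0, 246.0], [517.0, -141.0, 249.0]]
255 [[516.0, -145.0, 259.0], [518.0, -144.0, 256.0], [516.0, -141.0, 259.0]]
160 [[518.0, -142.0, 263.0], [514.0, -155.0, 269.0]]
163 [[520.0, -141.0, 252.0], [518.0, -153.0, 257.0]]
166 [[519.0, -143.0, 242.0], [515.0, -155.0, 249.0]]
169 [[514.0, -147.0, 236.0], [518.0, -154.0, 237.0]]
172 [[514.0, -147.0, 226.0], [516.0, -156.0, 229.0]]
175 [[516.0, -146.0, 215.0], [605.0, -94.0, 149.0]]
178 [[587.0, -96.0, 147.0], [598.0, -100.0, 143.0]]
181 [[589.0, -95.0, 134.0], [600.0, -99.0, 130.0]]
184 [[591.0, -94.0, 121.0], [602.0, -98.0, 117.0]]
187 [[591.0, -95.0, 110.0], [600.0, -100.0, 108.0]]
190 [[591.0, -95.0, 98.0], [603.0, -99.0, 94.0]]
193 [[591.0, -96.0, 87.0], [605.0, -98.0, 80.0]]
```

Run:
```python
from geo import *; from h import *
im,d,K,E=load("wrist3")
for v_ in range(218,226): print(v_,[dep(K,E,x,v_,d).round(0)[2].tolist() for x in range(252,274,3)])
im,d,K,E=load("side3")
for v_ in range(172,179): print(v_,[dep(K,E,x,v_,d).round(0)[2].tolist() for x in range(294,310,2)])
cv2.imwrite("pics/sidegrip.png",cv2.resize(cv2.cvtColor(im[90:210,240:370],cv2.COLOR_RGB2BGR),None,fx=5,fy=5,interpolation=cv2.INTER_NEAREST))
for z in (0,35,97,132): print(z,(proj(K,E,np.array([525.7,-145.7,174.4+z]))-[240,90])*5)
im,d,K,E=load("wrist0")
for v_ in range(218,230,2): print(v_,[dep(K,E,x,v_,d).round(0)[2].tolist() for x in range(180,206,3)])
```

```text
218 [13.0, 82.0, 83.0, 82.0, 83.0, 83.0, 13.0, 13.0]
219 [389.0, 83.0, 84.0, 82.0, 84.0, 83.0, 17.0, 17.0]
220 [20.0, 82.0, 83.0, 83.0, 83.0, 83.0, 20.0, 19.0]
221 [24.0, 84.0, 82.0, 84.0, 83.0, 83.0, 24.0, 24.0]
222 [29.0, 83.0, 211.0, 84.0, 84.0, 211.0, 29.0, 29.0]
223 [32.0, 213.0, 213.0, 85.0, 81.0, 212.0, 213.0, 32.0]
224 [215.0, 215.0, 215.0, 210.0, 210.0, 215.0, 214.0, 215.0]
225 [216.0, 216.0, 218.0, 213.0, 214.0, 218.0, 216.0, 217.0]
172 [147.0, 143.0, 148.0, 220.0, 229.0, 229.0, 228.0, 145.0]
173 [143.0, 148.0, 145.0, 217.0, 222.0, 224.0, 222.0, 146.0]
174 [144.0, 146.0, 145.0, 215.0, 220.0, 220.0, 214.0, 147.0]
175 [862.0, 147.0, 147.0, 211.0, 218.0, 149.0, 146.0, 149.0]
176 [146.0, 149.0, 146.0, 146.0, 148.0, 146.0, 148.0, 144.0]
177 [144.0, 146.0, 145.0, 862.0, 147.0, 147.0, 144.0, 141.0]
178 [144.0, 150.0, 149.0, 150.0, 145.0, 143.0, 142.0, 137.0]
0 [311.63392564 474.2885291 ]
35 [314.29962572 424.99290898]
97 [319.2524711  333.40211626]
132 [322.18751071 279.12571866]
218 [144.0, 145.0, 145.0, 146.0, 145.0, 146.0, 147.0, 145.0, 146.0]
220 [146.0, 145.0, 145.0, 147.0, 146.0, 145.0, 145.0, 147.0, 145.0]
222 [144.0, 146.0, 145.0, 206.0, 145.0, 145.0, 146.0, 145.0, 146.0]
224 [209.0, 209.0, 210.0, 206.0, 204.0, 146.0, 145.0, 145.0, 145.0]
226 [213.0, 211.0, 212.0, 208.0, 205.0, 145.0, 146.0, 145.0, 145.0]
228 [216.0, 215.0, 214.0, 212.0, 206.0, 146.0, 146.0, 144.0, 146.0]
```

View pics/sidegrip.png

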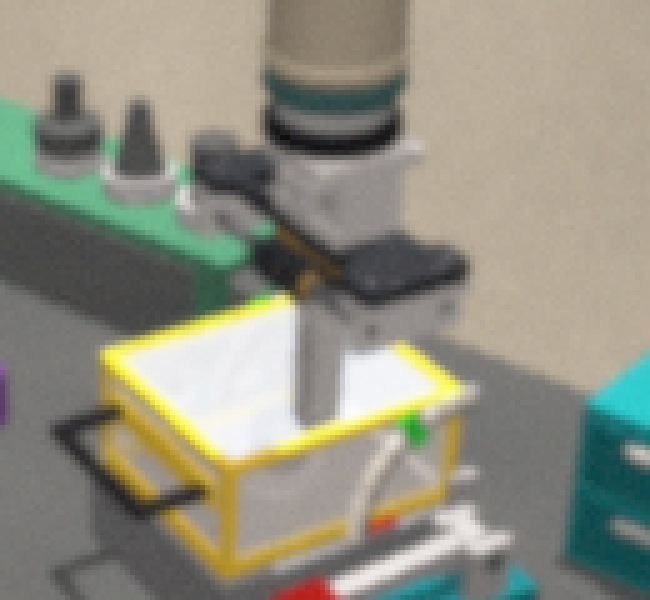

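Both cameras put the real fingertips about 35 mm above the reported TCP: z≈210 against a TCP z of 174.4. The lateral position agrees. The lever still snapped down, with the pad top at 84.3 mm where 84.7 was expected. I'll allow for the 35 mm when grasping the bar.

```bash
cat >> geo.py <<'E'
TO=35.5
def tcp(p,back=15): return p-(back+TO)*k
O=[-np.pi/2,0,yaw]
E
python3 - <<'E'
from geo import *
from bench import bot, planner, imaging, status
import cv2
bot.move_straight(status.get_position()+60*k)
bot.grip(36)
bot.move_to(tcp(bar(0))+90*k,O)
print(status.get_t(),status.get_position(),status.get_grip_width())
print(bot.move_straight(tcp(bar(0))+25*k,max_speed=120,until_force=6))
for n in ("wrist","side"):
    ci=imaging.camera_info(n);im,d=imaging.get_image(n);np.savez(n+"4.npz",im=im,d=d,K=ci["K"],E=ci["extrinsics"])
    if n!="wrist": im=cv2.resize(im[90:240,220:400],None,fx=4,fy=4,interpolation=cv2.INTER_CUBIC)
    cv2.imwrite(f"pics/{n}4.png",cv2.cvtColor(im,cv2.COLOR_RGB2BGR))
print(status.get_t(),status.get_contact_force())
E
```

```text
11.625 [512.06065214  16.28972411 156.6725346 ] 36.031731980501284
False
12.4167 [0.68024446 0.80641391 0.26376762]
```

View pics/wrist4.png

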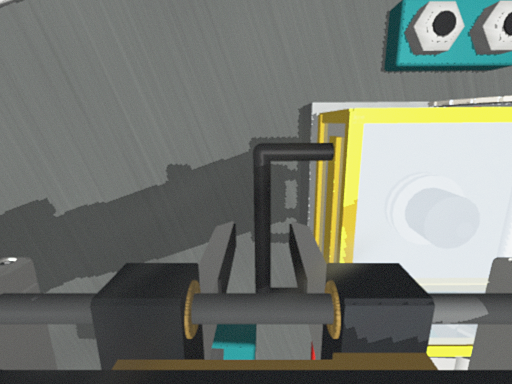

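View pics/side4.png

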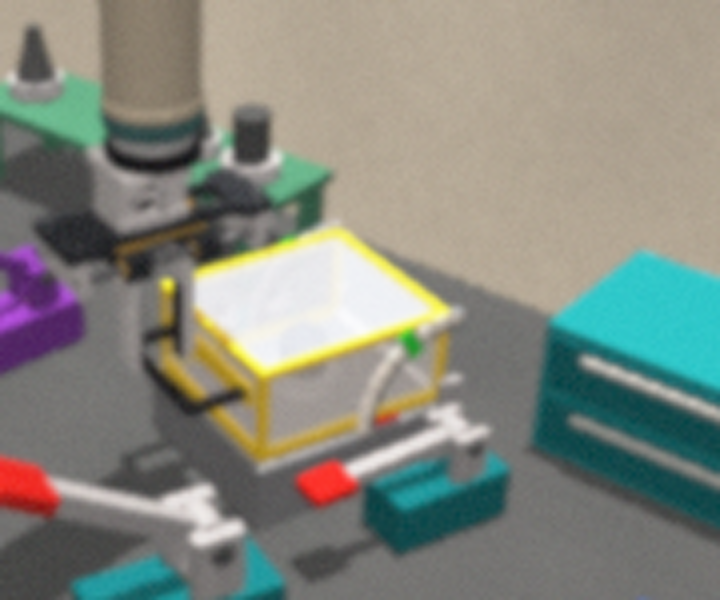

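The wrist view shows the bar (column 263) centred between the fingers (columns 235–295), with the hood wall clear. Next I descend and grip.

Run:
```python
from geo import *
from bench import bot, planner, imaging, status
import cv2
print(bot.move_straight(tcp(bar(0)),max_speed=80,until_force=6),status.get_position(),status.get_contact_force())
bot.grip(0)
print(status.get_t(),status.get_grip_width(),status.get_contact_force())
# first few degrees
for deg in (4,8):
    bot.move_straight(tcp(bar(np.radians(deg))),max_speed=50)
    print(deg,status.get_grip_width(),status.get_contact_force().round(1),status.get_ft_torque().round(2),status.get_position().round(1))
for n in ("wrist","side"):
    ci=imaging.camera_info(n);im,d=imaging.get_image(n);np.savez(n+"5.npz",im=im,d=d,K=ci["K"],E=ci["extrinsics"])
    if n!="wrist": im=cv2.resize(im[90:240,220:400],None,fx=4,fy=4,interpolation=cv2.INTER_CUBIC)
    cv2.imwrite(f"pics/{n}5.png",cv2.cvtColor(im,cv2.COLOR_RGB2BGR))
print(status.get_t())
```

```text
False [511.75833933  16.626862    66.47416131] [ 0.29784052 -0.16862533 -0.71631863]
13.3917 11.064291792230547 [ 0.90635814 -0.64317611  0.15559194]
4 11.247046891059123 [ 3.5 -0.5 -4.9] [-0.04 -0.6  -0.02] [516.5  15.1  82.6]
8 10.932998557401033 [ 2.9 -0.4 -3.6] [ 0.04 -0.62  0.02] [521.4  13.4  98.3]
14.4583
```

View pics/side5.png

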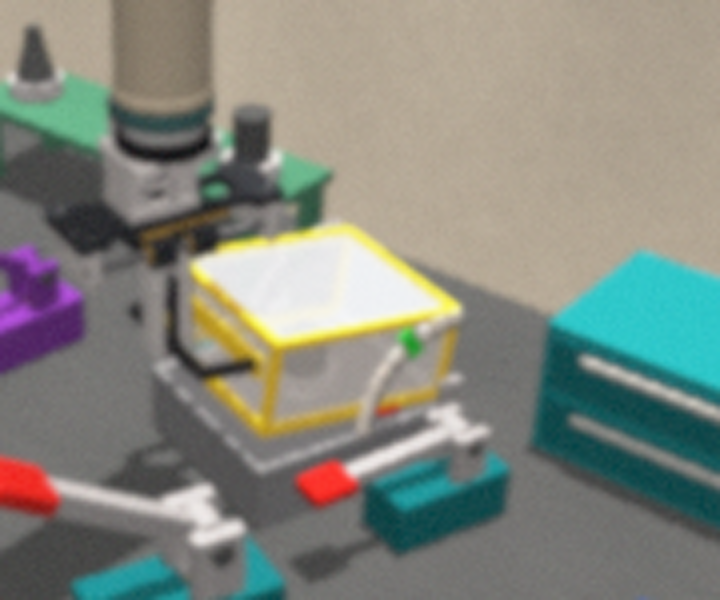

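View pics/wrist5.png

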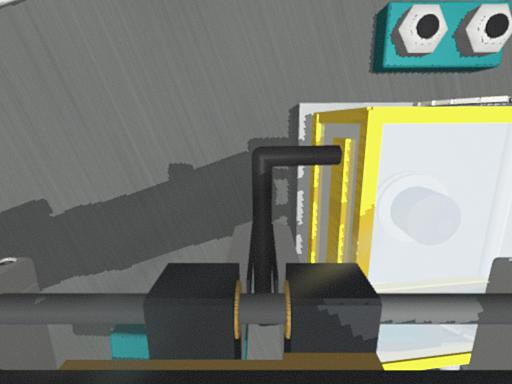

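The bar is gripped (width 11 mm) and the hood is lifting with forces of a few newtons. I'll continue along the arc.

Run:
```python
from geo import *
from bench import bot, planner, imaging, status
import cv2
for deg in range(14,61,6):
    if deg>56: deg=60
    bot.move_straight(tcp(bar(np.radians(deg))),max_speed=50)
    f=status.get_contact_force()
    print(deg,status.get_grip_width().__round__(1),f.round(1),status.get_ft_torque().round(2),status.get_position().round(1))
    if np.linalg.norm(f)>30: print("stop");break
bot.move_straight(tcp(bar(np.radians(60))),max_speed=50)
print(status.get_position(),status.get_contact_force())
for n in ("wrist","side","scene"):
    ci=imaging.camera_info(n);im,d=imaging.get_image(n);np.savez(n+"6.npz",im=im,d=d,K=ci["K"],E=ci["extrinsics"])
    if n=="side": im=cv2.resize(im[60:220,220:400],None,fx=4,fy=3.75,interpolation=cv2.INTER_CUBIC)
    if n=="scene": im=cv2.resize(im[130:270,170:310],None,fx=4,fy=4,interpolation=cv2.INTER_CUBIC)
    cv2.imwrite(f"pics/{n}6.png",cv2.cvtColor(im,cv2.COLOR_RGB2BGR))
print(status.get_t())
```

```text
14 11.0 [ 2.4  1.4 -4.4] [ 0.36 -0.35  0.  ] [530.5  10.1 120.5]
20 11.2 [-1.   4.  -1.4] [1.   0.64 0.01] [541.7   6.3 141.8]
26 11.0 [-4.3  5.1  1. ] [ 1.28  1.31 -0.04] [554.8   1.7 161.9]
32 11.0 [-6.3  6.   3.1] [ 1.46  1.85 -0.03] [569.5  -3.5 180.2]
38 11.2 [-9.7  5.4  8.5] [1.57 2.5  0.06] [586.4  -9.3 197.3]
44 11.1 [-10.9   6.1  13.4] [1.53 2.87 0.07] [605.5 -16.  212.6]
50 10.8 [-7.8  5.3 12.4] [1.4  2.16 0.08] [627.7 -23.8 225.6]
56 11.0 [-5.1  5.1 10.5] [1.25 1.5  0.1 ] [650.5 -31.6 235.6]
[665.91974729 -37.01157544 240.75567471] [-4.20724639  4.79192391  9.22471247]
20.225
```

View pics/side6.png

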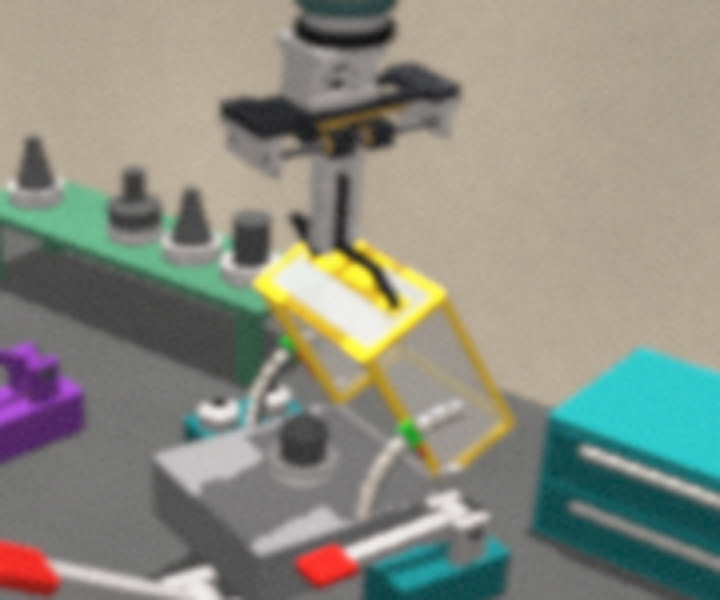

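View pics/scene6.png

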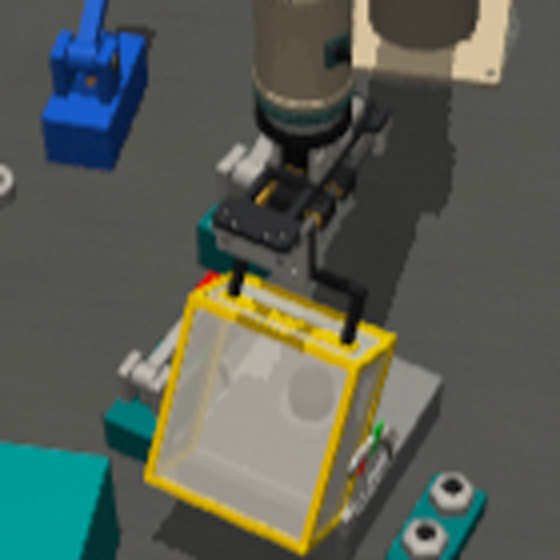

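View pics/wrist6.png

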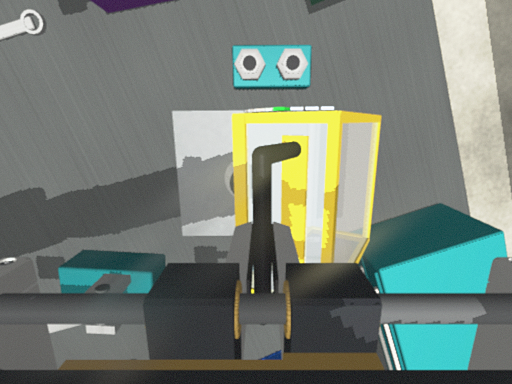

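Run:
```python
from geo import *; from h import *
fig=np.full((600,800,3),255,np.uint8)
def rel(P): 
    D=P-hinge; return np.c_[D@u,D@v,D[:,2]]
for n,col in (("wrist6",(0,0,255)),("side6",(255,0,0)),("scene6",(0,160,0))):
    im,d,K,E=load(n); H,W=d.shape
    uu,vv=np.meshgrid(np.arange(W),np.arange(H))
    pc=np.stack([uu,vv,np.ones_like(uu)],-1).reshape(-1,3)@np.linalg.inv(K).T
    P=((pc*d.reshape(-1,1)-E[:3,3])@E[:3,:3])
    hsv=cv2.cvtColor(im,cv2.COLOR_RGB2HSV).reshape(-1,3)
    r=rel(P)
    inb=(abs(r[:,1])<90)&(r[:,0]>-260)&(r[:,0]<150)&(r[:,2]>-5)&(r[:,2]<300)&(d.reshape(-1)>0)
    y=inb&(hsv[:,0]>22)&(hsv[:,0]<34)&(hsv[:,1]>150)&(hsv[:,2]>80)
    b=inb&(im.reshape(-1,3).max(1)<45)&(abs(r[:,1])<62)&(abs(r[:,1])>15)&(r[:,2]>190)&(r[:,2]<245)
    np.savez(n+"_p.npz",y=r[y],b=r[b],ypix=np.c_[uu.ravel(),vv.ravel()][y])
    for q in r[y]: cv2.circle(fig,(int(500+q[0]*1.7),int(560-q[2]*1.7)),1,col,-1)
    for q in r[b]: cv2.circle(fig,(int(500+q[0]*1.7),int(560-q[2]*1.7)),1,(0,0,0),-1)
    print(n,y.sum(),b.sum())
    # pointer/green
    g=inb&(hsv[:,0]>50)&(hsv[:,0]<70)&(hsv[:,1]>150)
    rd=inb&((hsv[:,0]<8)|(hsv[:,0]>172))&(hsv[:,1]>130)
    for nm,m in (("green",g),("red",rd)):
        if m.sum(): print(nm,m.sum(),np.median(r[m],0).round(1),np.c_[uu.ravel(),vv.ravel()][m].mean(0).round(1))
def pt(x,z): return (int(500+x*1.7),int(560-z*1.7))
th=np.pi/3
R=lambda x,z:(x*np.cos(th)+z*np.sin(th),-x*np.sin(th)+z*np.cos(th))
c=[R(*p) for p in ((0,0),(-180,0),(-180,85),(0,85))]
for i in range(4): cv2.line(fig,pt(*c[i]),pt(*c[(i+1)%4]),(200,0,200),1)
cv2.circle(fig,pt(*R(-230,55)),10,(200,0,200),1)
cv2.imwrite("pics/prof.png",fig)
```

```text
wrist6 6965 424
green 45 [-47.6  87.5  85.7] [281.2 108.6]
side6 402 3
green 15 [-45.4 -86.8  78. ] [318.1 171.9]
scene6 721 102
green 5 [-43.3  87.6  79.3] [264.2 237.2]
red 4 [-22.6  83.2  49.5] [259.8 246.2]
```

View pics/prof.png

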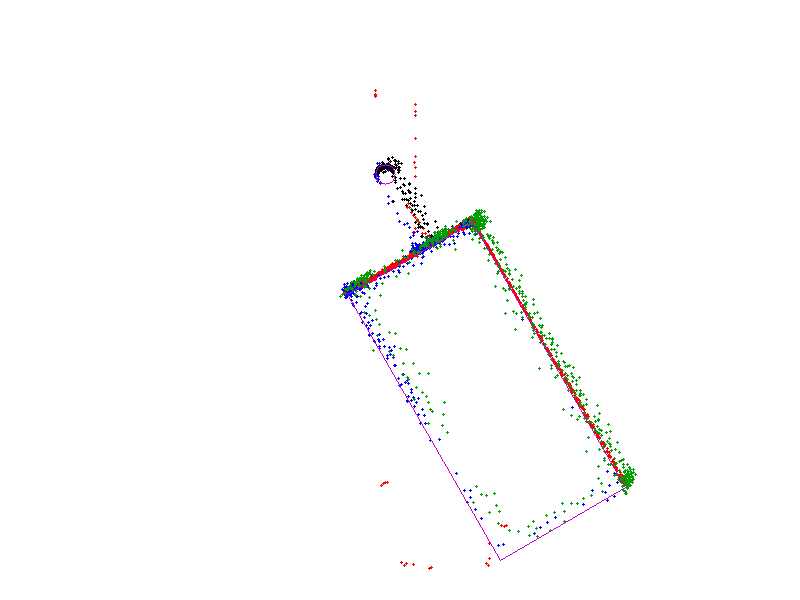

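Run:
```python
import numpy as np, cv2
z=np.load("wrist6_p.npz"); y=z["y"][:,[0,2]]
# top face (local z=85) and front face (local x=-180)
for th0 in (60,):
    t=np.radians(th0)
    lx=y[:,0]*np.cos(t)-y[:,1]*np.sin(t); lz=y[:,0]*np.sin(t)+y[:,1]*np.cos(t)
    for nm,m in (("top",(abs(lz-85)<6)&(lx>-165)&(lx<-8)),("front",(abs(lx+180)<6)&(lz>5)&(lz<78))):
        vx,vy,x0,y0=cv2.fitLine(y[m].astype(np.float32),cv2.DIST_HUBER,0,.01,.01).ravel()
        a=np.degrees(np.arctan2(vy,vx)); print(nm,m.sum(),a, "theta",(-a)%180 if nm=="top" else (90-a)%180, lz[m].mean() if nm=="top" else lx[m].mean())
b=z["b"]; print("bar top",np.median(b,0))
```

```text
top 340 -59.77769 theta 59.77769 86.2432397168019
front 3817 30.022772 theta 59.977226 -181.69782702254213
bar top [-67.69175562 -22.69179187 230.41322511]
```

The fitted faces give 59.8° (top) and 60.0° (front). The side picture shows the lever still down and the pointer at the green mark. I'll do one stability check, then hand in.

Run:
```python
from geo import *; from h import *
from bench import bot, imaging, status
bot.hold(1.0)
ci=imaging.camera_info("wrist");im,d=imaging.get_image("wrist");K,E=ci["K"],ci["extrinsics"]
H,W=d.shape;uu,vv=np.meshgrid(np.arange(W),np.arange(H))
P=((np.stack([uu,vv,np.ones_like(uu)],-1).reshape(-1,3)@np.linalg.inv(K).T)*d.reshape(-1,1)-E[:3,3])@E[:3,:3]-hinge
y=np.c_[P@u,P[:,2]];hs=cv2.cvtColor(im,cv2.COLOR_RGB2HSV).reshape(-1,3);t=np.pi/3
lx=y[:,0]*np.cos(t)-y[:,1]*np.sin(t); lz=y[:,0]*np.sin(t)+y[:,1]*np.cos(t)
m=(abs(lx+180)<6)&(lz>5)&(lz<78)&(abs(P@v)<80)&(hs[:,0]>22)&(hs[:,0]<34)&(hs[:,1]>150)
vx,vy,_,_=cv2.fitLine(y[m].astype(np.float32),cv2.DIST_HUBER,0,.01,.01).ravel()
print("theta",90-np.degrees(np.arctan2(vy,vx)),status.get_position(),status.get_contact_force(),status.get_grip_width())
im,d=imaging.get_image("side");ci=imaging.camera_info("side");K,E=ci["K"],ci["extrinsics"]
hs=cv2.cvtColor(im,cv2.COLOR_RGB2HSV);r=((hs[...,0]<6)|(hs[...,0]>174))&(hs[...,1]>160)
n,l,s,c=cv2.connectedComponentsWithStats(r.astype(np.uint8))
for i in range(1,n):
    if s[i,4]>20: print(c[i].round(),dep(K,E,*c[i],d).round())
bot.sign_off(); print(status.get_t())
```

```text
theta 59.964275 [665.74790496 -36.9183977  240.70476604] [-3.28676697  5.65327221  9.10567104] 11.183621670589734
[202. 150.] [489. 265. 161.]
[223. 211.] [252. -91. 211.]
[301. 211.] [ 519. -150.   83.]
[253. 292.] [  94. -344.  224.]
[404. 303.] [ 406. -549.   66.]
the job is handed in; nothing more can be done
the job is handed in; nothing more can be done
```

The lever is down and the guard is held open at 60°. I handed the job in at about 21 s with the gripper still on the bar.

- **Lever:** I pressed the smaller turquoise unit's red lever with shut fingers until it snapped over. Its pad top then measured about 84 mm and was still about 83 mm just before hand-in, where about 85 mm was expected. It stayed down with the tool off it.
- **Guard:** I gripped the middle of the black bar and led it along the hinge arc. The fitted hood faces gave 59.8° (top) and 60.0° (front), and 60.0° (front) again after a 1 s hold. In the side picture the red pointer was at the green mark.
- **Rest of the table:** In the last check the oil can and the three other levers were within a few millimetres of where they started. I did not re-measure the other bystanders individually.

**Disagreements:**
- **Fingertip offset:** The real fingertips sit about 35 mm behind the reported TCP, as seen by both the side and wrist cameras. I allowed for this when grasping the bar. The lever press was planned without it but still took the lever past its detent.
- **Force at the end:** While holding, the tool shows a residual force of about 11 N, and the TCP stands about 2.5 mm above its commanded height. That points to a small mismatch in the arc; readings along the way peaked at about 18 N.

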